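Snap the cutter case lid shut

ROBOT

A 7-joint arm with a two-finger parallel gripper is mounted at the origin on the work surface. World frame = base frame: x ahead of the robot, y to its left, z up, the work surface at z = 0. Lengths are in mm, angles in degrees, forces in N, time in s.
With the tool pointing down it reaches from about 425 to 1025 mm from the base axis. Payload 3.6 kg.
Tool frame: the origin (TCP) lies midway between the tips of the shut fingers; the grasp point (between the pads) lies manip.hold_point_z behind it (manip.hold_point_z is the distance from the TCP to the grasp point, in mm); z points along the fingers, y is the line along which they close (so a half turn about z gives the same grasp; the last joint's range is limited). The gripper opens to 85 mm and grips with 20 to 120 N. Pads are 22 mm wide; open, the fingers measure 114 mm over their backs; the gripper's body (76 mm by 85 mm) begins 54 mm behind the grasp point. The pads swing forward as they close: fully open they stand 13 mm farther back than shut.
Start: joints at [-74.742, 33.873, 2.773, 92.16, -1.908, 54.013, -1.931], TCP at [255.259, 678.581, 231.302] pointing down, gripper open.
Joint ranges: [-153.93, 153.93], [-27.13, 128.08], [-72.61, 78.16], [10.71, 143.7], [-87.88, 267.88], [4.46, 118.87], [-176.78, 176.78]. Speed limits (degrees/s): [147.25, 147.25, 180, 180, 180, 180, 180].

INTERFACE

Orientations are given as a 3x3 rotation matrix whose columns are the frame's x, y, z axes.
In Python, from bench import manip, optics, order gives the robot as it stands. The module is installed in compiled form; this text tells all that it offers.
- The arm moves only by the tool move_arm, never from a script. Its argument "commands" is a list of rows, each an object of numbers: "tx", "ty", "tz": the shift along the tool's x, y, z in cm; "spin": the turn about the tool's z in rad; "fingers": the opening, from 0 (shut) to 1 (fully open). In form: [{"tx": .., "ty": .., "tz": .., "spin": .., "fingers": ..}, ...]. A call has 1 to 8 rows; each row shifts and turns the commanded pose from where the row before left it, along the tool's axes as they then stand; what a row does not reach is not made up. A row lasts 1/10 s, in which the tool goes at most 50 mm and 8.59 degrees, less where a joint would pass 70% of its speed; a pose out of reach is approached as far as the arm can. A call with a gripper value outside its range is refused whole. The fingers move at their own pace and stop on an object; "grip_force" is the grip in N (left out, the last holds). Time passes only in rows, so rows that do not move let the fingers close. It gives the time, the measured TCP pose, the force, the opening and the grip force at its end, in the units of the state.
- manip.read_state(): the state, without advancing time (a new reading comes with each control period).
- optics.capture(name): name is "scene" or "side" or "wrist"; returns the picture (384x512x3 uint8, red, green, blue); there is no depth.
- optics.get_calibration(name): a dict with "fx", "fy", "cx", "cy" (pixels), "xyz" and "attitude" of the camera in the world. Camera axes: x right, y down, z forward; pixel columns grow to the right and rows downward; lengths in mm; the calibration is good to about 2 mm. A picture is of the moment at which its call begins: read the wrist's pose just before it. get_calibration takes no time and is no camera call; for the wrist camera it gives the pose at the moment of the call.
- order.sign_off(): hands the job in; it is judged then, once.
Trained networks look in the newest picture that a camera, given by its name, has taken for a name from the list of things; names that differ only in an ending like _2 or _b are one class to them, and where a whole thing is asked for, a point or a joint stands for the part that bears it (a point fixed in the world has none). Each returns a list of dicts, best first, with "confidence" (0 to 1); they miss things now and then, are a little off and sometimes report something else, mostly with a low value. They report only what shows in the picture. A call takes as long as a camera call.
- optics.recognise(camera, label): "location" ([x, y, z] in mm, in world coordinates, good to about 4 mm: the middle of the surface that is visible of it).
- optics.spot_point(camera, label): "location" ([x, y, z] in mm, in world coordinates, good to about 4 mm: a listed point, or the origin of a listed thing).
The state is a dict: "clock": time; "joints": joint angles; "qvel": joint speeds; "tau": joint torques, N m; "position": TCP position; "tcp_rot": TCP orientation; "contact_force": force on the tool from outside, world axes, zero at the start; "torque": the same for the moment, N m; "gripper_width": finger opening in mm; "grip_force": force on a finger pad.
Only numpy, scipy, OpenCV 4.12 (cv2) and the standard library are available. Lean on these libraries where they do the work, as an engineer would, in place of code of your own. Each camera call takes 0.05 s, during which the arm holds its last target. There are 200 camera calls.

TASK

The lid of the large cutter case is on, but its rim is not fully clipped: go around the lid and press down each rim section that still stands up, until every section has clicked shut and lies flush. Only press with the fingertips: do not lift or shove the case, and leave everything else on the bench where it is.

Things in the scene. Friction and masses are not known exactly. Their poses are not given: they have to be found in the camera images.
- case: The large cutter case, loose on the bench, filled, about 2.4 kg: black tub 170 x 140 mm (own x by y), 50 mm high, under a white click-shut lid of the same outline, flat top 56 mm above the bench. Origin: centre of the underside; z up. The lid's middle (106 x 76 mm) and corners (32 x 32 mm) are already down; between the corners each side has one springy rim section, hinged on its inner edge.
- lid_centre (a point): Centre of the lid's top face, 56 mm above the case's underside; it does not move with the rim sections.
- sec_near (a joint): Angle of the rim section on the short side at the case's own -x (73 mm long, 32 deep, 5 thick). 0: clicked shut, flush, a firm stop; 0.4 rad: raised, outer edge 12.5 mm above the lid. It resists a push with about 6 N at the outer edge, less as it goes down; below about 0.13 rad it snaps shut and stays, let go above that it springs back up. Starts raised.
- near_press (a point): Point on the top face of the near rim section, half-way along it, 22 mm out from its hinge and 10 mm in from the case's outer edge. It moves with the section: 56 mm above the bench when shut, about 64.5 mm when raised. Its x axis points outwards.
- sec_left (a joint): Angle of the rim section on the long side at the case's own +y (103 mm long, 32 deep, 5 thick). 0: clicked shut, flush, a firm stop; 0.4 rad: raised, outer edge 12.5 mm above the lid. It resists a push with about 6 N at the outer edge, less as it goes down; below about 0.13 rad it snaps shut and stays, let go above that it springs back up. Starts raised.
- left_press (a point): Point on the top face of the left rim section, half-way along it, 22 mm out from its hinge and 10 mm in from the case's outer edge. It moves with the section: 56 mm above the bench when shut, about 64.5 mm when raised. Its x axis points outwards.
- sec_far (a joint): Angle of the rim section on the short side at the case's own +x (73 mm long, 32 deep, 5 thick). 0: clicked shut, flush, a firm stop; 0.4 rad: raised, outer edge 12.5 mm above the lid. It resists a push with about 6 N at the outer edge, less as it goes down; below about 0.13 rad it snaps shut and stays, let go above that it springs back up. Starts raised.
- far_press (a point): Point on the top face of the far rim section, half-way along it, 22 mm out from its hinge and 10 mm in from the case's outer edge. It moves with the section: 56 mm above the bench when shut, about 64.5 mm when raised. Its x axis points outwards.
- sec_right (a joint): Angle of the rim section on the long side at the case's own -y (103 mm long, 32 deep, 5 thick). 0: clicked shut, flush, a firm stop; 0.4 rad: raised, outer edge 12.5 mm above the lid. It resists a push with about 6 N at the outer edge, less as it goes down; below about 0.13 rad it snaps shut and stays, let go above that it springs back up. Starts raised or already shut.
- right_press (a point): Point on the top face of the right rim section, half-way along it, 22 mm out from its hinge and 10 mm in from the case's outer edge. It moves with the section: 56 mm above the bench when shut, about 64.5 mm when raised. Its x axis points outwards.
- collet: Loose steel collet, 34 mm across, 42 mm tall, standing near the case; to be left alone.
- endmill: Loose end mill standing in a round black foot 32 mm across, 76 mm tall, near the case; to be left alone.
- vee: Loose steel vee block 34 x 34 x 34 mm near the case; to be left alone.
- small_case: Loose small cutter case, already shut, 104 x 79 x 39 mm, off to the right; to be left alone.
- oil: Loose amber oil bottle, 50 mm across, 110 mm tall, off to the left; to be left alone.
- spanner: Loose spanner 170 mm long, lying off to the right; to be left alone.
- driver: Loose screwdriver 160 mm long, lying off to the left; to be left alone.

How it is judged:
By the outcome, as a careful person would: the job done as asked, in the order asked, and still so for the second after the job is handed in, with the robot touching nothing.
It also fails if it takes over 42 s, if anything falls off the work surface, if the arm or the gripper's body presses on something with over 40 N, if the wrist force passes 120 N, or if a joint passes its speed limit or range.

## Working session

There is one attempt and no reset: what is moved stays moved. The work goes in short steps, Python scripts to look and compute and a tool call to move; the robot and the scene stay as the last step left them, time stands still between calls to the robot, and variables do not carry over. Pictures are saved under pics/ and viewed, at most 10 in all, crops included, and the job is handed in when it is done.

Besides the shell and the picture viewer there is one more tool, called after "Emit:" as name(argument=value, ...) on one line, values as JSON. move_arm: Moves the arm, as the interface text tells. Its arguments: {"type":"object","properties":{"commands":{"type":"array","items":{"type":"object","properties":{"tx":{"type":"number"},"ty":{"type":"number"},"tz":{"type":"number"},"spin":{"type":"number"},"fingers":{"type":"number"}}}},"grip_force":{"type":"number"}},"required":["commands"]}

```bash
mkdir -p pics
python3 - <<'E'
from bench import manip, optics, order
import cv2, numpy as np
s=manip.read_state(); print(s['position'],np.round(s['tcp_rot'],3).tolist(),manip.hold_point_z,s['clock'])
ims=[]
for c in ['scene','side']:
    im=optics.capture(c); cv2.imwrite(f'pics/{c}0.png',im[:,:,::-1])
    for l in ['lid_centre','near_press','left_press','far_press','right_press','case']:
        r=optics.spot_point(c,l); print(c,l,[(np.round(d['location'],0).tolist(),round(d['confidence'],2)) for d in r[:2]])
for l in ['collet','endmill','vee','oil','small_case','spanner','driver']:
    r=optics.recognise('scene',l); print(l,[(np.round(d['location'],0).tolist(),round(d['confidence'],2)) for d in r[:2]])
print(manip.read_state()['clock'])
E
```

```text
[254.97832392 677.78391042 230.11367362] [[-0.936, 0.352, -0.001], [0.352, 0.936, -0.002], [-0.0, -0.002, -1.0]] 18.700000000000003 0.0
scene lid_centre [([618.0, -20.0, 55.0], 0.92), ([725.0, -109.0, 1.0], 0.64)]
scene near_press [([563.0, 26.0, 64.0], 0.48)]
scene left_press [([617.0, -19.0, 53.0], 0.7), ([574.0, 402.0, -1.0], 0.63)]
scene far_press [([673.0, -67.0, 67.0], 0.74)]
scene right_press [([573.0, -63.0, 64.0], 0.68), ([724.0, -108.0, -4.0], 0.4)]
scene case [([613.0, -15.0, -2.0], 0.85)]
side lid_centre [([617.0, -20.0, 54.0], 0.78), ([652.0, 22.0, 62.0], 0.2)]
side near_press [([561.0, 26.0, 66.0], 0.45)]
side left_press [([651.0, 25.0, 65.0], 0.5)]
side far_press [([673.0, -61.0, 68.0], 0.59), ([652.0, 27.0, 65.0], 0.5)]
side right_press [([578.0, -61.0, 61.0], 0.45)]
side case [([400.0, 403.0, 3.0], 0.59)]
collet [([672.0, -62.0, 62.0], 0.72), ([725.0, 68.0, 37.0], 0.51)]
endmill [([550.0, -127.0, 18.0], 0.74)]
vee [([735.0, -106.0, 16.0], 0.56)]
oil [([591.0, 396.0, 58.0], 0.92)]
small_case [([585.0, -405.0, 40.0], 0.97)]
spanner [([451.0, -411.0, 7.0], 0.75)]
driver [([422.0, 366.0, 20.0], 0.72)]
1.05
```

View pics/scene0.png

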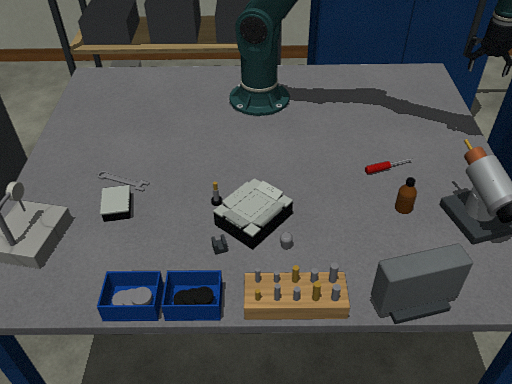

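View pics/side0.png

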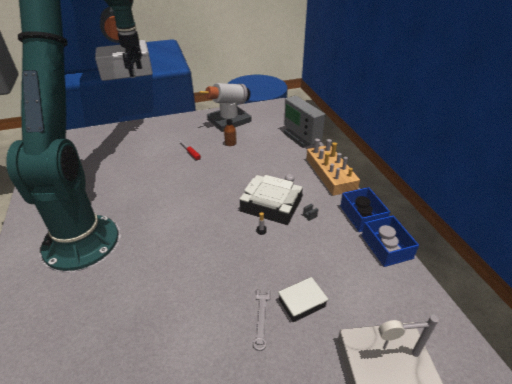

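The scene picture shows the case near pixel (254,210) with the near, far and left sections standing up. The collet (286,241), vee (219,244) and endmill (216,193) are close to it. The side picture agrees. The case is at about (617,-20), yaw about -38.5°. I'll approach with the fingers shut.

Emit:
move_arm(commands=[{"tx": -3,"ty": -2.7,"fingers": 0},{"tx": -3,"ty": -2.7,"fingers": 0},{"tx": -3,"ty": -2.7,"fingers": 0},{"tx": -3,"ty": -2.7,"fingers": 0},{"tx": -3,"ty": -2.7,"fingers": 0},{"tx": -3,"ty": -2.7,"fingers": 0},{"tx": -3,"ty": -2.7,"fingers": 0},{"tx": -3,"ty": -2.7,"fingers": 0}])

```text
validation failed for argument at $.co...
```

Emit:
move_arm(commands=[{"tx": -3,"ty": -2.7,"fingers": 0},{"tx": -3,"ty": -2.7,"fingers": 0},{"tx": -3,"ty": -2.7,"fingers": 0},{"tx": -3,"ty": -2.7,"fingers": 0},{"tx": -3,"ty": -2.7,"fingers": 0},{"tx": -3,"ty": -2.7,"fingers": 0},{"spin": 0.11,"fingers": 0},{"spin": 0.11,"fingers": 0}])

```text
validation failed for argument at $.co...
```

Emit:
move_arm(commands=[{"tx": -3.0,"ty": -2.7,"tz": 0,"spin": 0,"fingers": 0},{"tx": -3.0,"ty": -2.7,"tz": 0,"spin": 0,"fingers": 0},{"tx": -3.0,"ty": -2.7,"tz": 0,"spin": 0,"fingers": 0},{"tx": -3.0,"ty": -2.7,"tz": 0,"spin": 0,"fingers": 0},{"tx": -3.0,"ty": -2.7,"tz": 0,"spin": 0,"fingers": 0},{"tx": -3.0,"ty": -2.7,"tz": 0,"spin": 0,"fingers": 0},{"tx": -3.0,"ty": -2.7,"tz": 0,"spin": 0,"fingers": 0},{"tx": -3.0,"ty": -2.7,"tz": 0,"spin": 0,"fingers": 0}])

```text
clock: 1.85
position: [404.6, 390.5, 231.6]
tcp_rot: [[-0.936, 0.352, 0.001], [0.352, 0.936, 0.001], [-0.0, 0.001, -1.0]]
contact_force: [0.6, 0.1, 0.0]
gripper_width: -0.1
grip_force: 0.0
```

Emit:
move_arm(commands=[{"tx": -3.4,"ty": -3.1,"tz": 0,"spin": 0,"fingers": 0},{"tx": -3.4,"ty": -3.1,"tz": 0,"spin": 0,"fingers": 0},{"tx": -3.4,"ty": -3.1,"tz": 0,"spin": 0,"fingers": 0},{"tx": -3.4,"ty": -3.1,"tz": 0,"spin": 0,"fingers": 0},{"tx": -3.4,"ty": -3.1,"tz": 0,"spin": 0,"fingers": 0},{"tx": -3.4,"ty": -3.1,"tz": 0,"spin": 0,"fingers": 0},{"tx": -3.4,"ty": -3.1,"tz": 0,"spin": 0,"fingers": 0},{"tx": -3.4,"ty": -3.1,"tz": 0,"spin": 0,"fingers": 0}])

```text
clock: 2.65
position: [572.0, 62.4, 231.7]
tcp_rot: [[-0.936, 0.352, 0.001], [0.352, 0.936, 0.0], [-0.001, 0.001, -1.0]]
contact_force: [2.1, 0.3, 0.2]
gripper_width: -0.2
grip_force: 0.0
```

Emit:
move_arm(commands=[{"tx": -3.4,"ty": -3.1,"tz": 0,"spin": 0,"fingers": 0},{"tx": -3.4,"ty": -3.1,"tz": 0,"spin": 0,"fingers": 0},{"tx": 0,"ty": 0,"tz": 0,"spin": 0.11,"fingers": 0},{"tx": 0,"ty": 0,"tz": 0,"spin": 0.11,"fingers": 0},{"tx": 0,"ty": 0,"tz": 0,"spin": 0.1,"fingers": 0},{"tx": 0,"ty": 0,"tz": 0,"spin": 0,"fingers": 0}])

```text
clock: 3.25
position: [613.1, -18.0, 231.3]
tcp_rot: [[-0.778, 0.629, 0.0], [0.629, 0.778, -0.0], [-0.0, -0.0, -1.0]]
contact_force: [0.1, -0.2, 0.1]
gripper_width: 0.1
grip_force: 0.0
```

```bash
cat > fit.py <<'E'
from bench import manip, optics
import cv2, numpy as np, sys
from scipy.optimize import least_squares
def look(name):
    s=manip.read_state(); im=optics.capture('wrist'); cv2.imwrite(f'pics/{name}.png',im[:,:,::-1])
    for l in ['lid_centre','near_press','left_press','far_press','right_press']:
        r=optics.spot_point('wrist',l); print(l,[(np.round(d['location'],1).tolist(),round(d['confidence'],2)) for d in r[:3]])
    print(np.round(s['position'],1),np.round(s['tcp_rot'],3).tolist())
    k=optics.get_calibration('wrist'); print(k)
    return s
if __name__=='__main__': look(sys.argv[1])
E
python3 fit.py w1
```

```text
lid_centre [([614.8, -17.3, 54.8], 0.97), ([712.1, 71.8, 1.1], 0.19)]
near_press [([556.9, 24.6, 66.1], 0.8)]
left_press [([651.4, 26.6, 68.5], 0.64)]
far_press [([670.1, -65.2, 67.4], 0.87)]
right_press [([577.7, -62.6, 66.4], 0.93)]
[613.1 -18.  231.3] [[-0.778, 0.629, 0.0], [0.629, 0.778, -0.0], [-0.0, -0.0, -1.0]]
{'fx': 269.2794317396553, 'fy': 269.2794317396553, 'cx': 258.70152618449185, 'cy': 192.32479404638764, 'xyz': array([548.30479282,  34.99518908, 374.87621106]), 'attitude': array([[ 6.27626140e-01,  7.37040752e-01,  2.50711704e-01],
       [ 7.78514490e-01, -5.93865078e-01, -2.03075004e-01],
       [-7.85628315e-04,  3.22637875e-01, -9.46522152e-01]])}
```

View pics/w1.png

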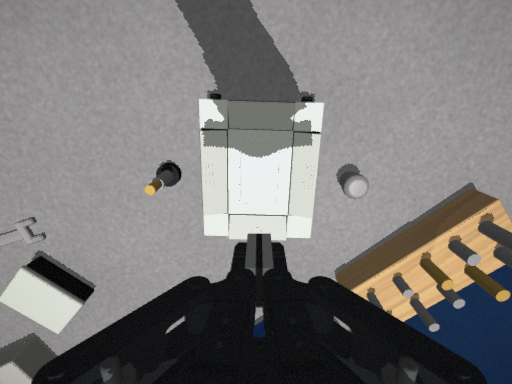

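The wrist picture shows the lid spanning pixels (200,100) to (322,238), aligned with the tool. The endmill is at (165,178) and the collet at (355,185). I'll zoom in with a model overlay.

Run:
```python
from bench import optics
import cv2, numpy as np
k=optics.get_calibration('wrist'); A=np.array(k['attitude']);C=np.array(k['xyz'])
im=cv2.imread('pics/w1.png'); S=4; o=np.array([190,85])
raw=cv2.resize(im[85:245,190:335],None,fx=S,fy=S,interpolation=cv2.INTER_CUBIC); ov=raw.copy()
yaw=np.radians(-38.9); ax=np.array([np.cos(yaw),np.sin(yaw),0]); ay=np.array([-ax[1],ax[0],0]); c=np.array([615,-19,0])
def P(x,y,z):
    p=A.T@(c+x*ax+y*ay+[0,0,z]-C); return tuple(np.int32(S*(np.array([k['fx']*p[0]/p[2]+k['cx'],k['fy']*p[1]/p[2]+k['cy']])-o)))
def pl(pts,col): cv2.polylines(ov,[np.array([P(*p) for p in pts])],True,col,1)
pl([(-85,-70,56),(85,-70,56),(85,70,56),(-85,70,56)],(0,0,255))
pl([(-53,-38,56),(53,-38,56),(53,38,56),(-53,38,56)],(0,0,255))
e=32*np.cos(.4)
for s in(-1,1):
    pl([(-51,s*38,56),(51,s*38,56),(51,s*(38+e),68.5),(-51,s*(38+e),68.5)],(0,160,0))
    pl([(s*53,-36,56),(s*53,36,56),(s*(53+e),36,68.5),(s*(53+e),-36,68.5)],(0,160,0))
cv2.imwrite('pics/w1z.png',raw[:600]); cv2.imwrite('pics/w1o.png',ov[:600])
```

```text
(no output)
```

View pics/w1o.png

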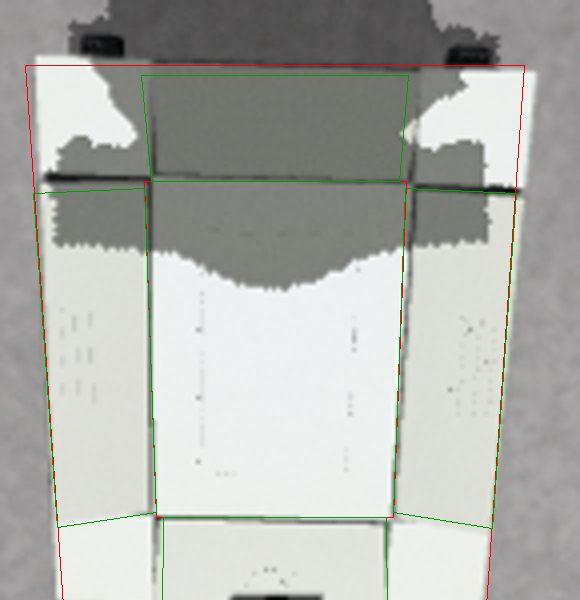

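All four sections look raised, since they are dimmer than the flat corners, and the overlay fits to within about 2 mm. I'll press near first.

Emit:
move_arm(commands=[{"tx": 2.4,"ty": 0.1,"tz": 3.0,"spin": 0,"fingers": 0},{"tx": 2.4,"ty": 0,"tz": 4.0,"spin": 0,"fingers": 0},{"tx": 2.5,"ty": 0,"tz": 4.0,"spin": 0,"fingers": 0},{"tx": 0,"ty": 0,"tz": 4.0,"spin": 0,"fingers": 0},{"tx": 0,"ty": 0,"tz": 0,"spin": 0,"fingers": 0}])

```text
clock: 4.05
position: [552.5, 29.4, 77.2]
tcp_rot: [[-0.779, 0.627, -0.01], [0.627, 0.779, -0.001], [0.008, -0.007, -1.0]]
contact_force: [-1.6, -0.5, -0.4]
gripper_width: 0.0
grip_force: 0.0
```

Emit:
move_arm(commands=[{"tx": 0,"ty": 0,"tz": 0.5,"spin": 0,"fingers": 0},{"tx": 0,"ty": 0,"tz": 0.5,"spin": 0,"fingers": 0},{"tx": 0,"ty": 0,"tz": 0.4,"spin": 0,"fingers": 0},{"tx": 0,"ty": 0,"tz": 0.3,"spin": 0,"fingers": 0},{"tx": 0,"ty": 0,"tz": 0.2,"spin": 0,"fingers": 0},{"tx": 0,"ty": 0,"tz": 0,"spin": 0,"fingers": 0}])

```text
clock: 4.65
position: [557.5, 29.2, 63.3]
tcp_rot: [[-0.778, 0.629, 0.002], [0.629, 0.778, 0.001], [-0.001, 0.002, -1.0]]
contact_force: [-0.4, 1.0, 2.3]
gripper_width: 0.3
grip_force: 1.3
```

Emit:
move_arm(commands=[{"tx": 0,"ty": 0,"tz": 0.2,"spin": 0,"fingers": 0},{"tx": 0,"ty": 0,"tz": 0.2,"spin": 0,"fingers": 0},{"tx": 0,"ty": 0,"tz": 0.2,"spin": 0,"fingers": 0},{"tx": 0,"ty": 0,"tz": 0,"spin": 0,"fingers": 0}])

```text
clock: 5.05
position: [557.0, 28.3, 56.1]
tcp_rot: [[-0.777, 0.629, 0.0], [0.629, 0.777, -0.0], [-0.0, -0.0, -1.0]]
contact_force: [-0.1, 0.3, -0.5]
gripper_width: -0.1
grip_force: 0.1
```

Emit:
move_arm(commands=[{"tx": 0,"ty": 0,"tz": 0.1,"spin": 0,"fingers": 0},{"tx": 0,"ty": 0,"tz": 0.1,"spin": 0,"fingers": 0},{"tx": 0,"ty": 0,"tz": 0,"spin": 0,"fingers": 0}])

```text
clock: 5.35
position: [557.0, 28.3, 55.8]
tcp_rot: [[-0.777, 0.629, 0.0], [0.629, 0.777, 0.0], [-0.0, 0.0, -1.0]]
contact_force: [-2.6, -0.4, 14.5]
gripper_width: 0.2
grip_force: 7.5
```

Near is down on a firm stop (55.8 mm, 14.5 N). Next is left.

Emit:
move_arm(commands=[{"tx": 0,"ty": 0,"tz": -1.5,"spin": 0,"fingers": 0},{"tx": 0,"ty": 0,"tz": -1.5,"spin": 0,"fingers": 0},{"tx": -2.5,"ty": 1.9,"tz": 0,"spin": 0,"fingers": 0},{"tx": -2.5,"ty": 2.0,"tz": 0,"spin": 0,"fingers": 0},{"tx": -2.6,"ty": 2.0,"tz": 0,"spin": 0,"fingers": 0},{"tx": 0,"ty": 0,"tz": 0,"spin": 0,"fingers": 0},{"tx": 0,"ty": 0,"tz": 0.6,"spin": 0,"fingers": 0},{"tx": 0,"ty": 0,"tz": 0.4,"spin": 0,"fingers": 0}])

```text
clock: 6.15
position: [651.1, 26.7, 73.5]
tcp_rot: [[-0.778, 0.629, -0.003], [0.629, 0.778, -0.0], [0.002, -0.002, -1.0]]
contact_force: [-0.1, 0.5, -0.1]
gripper_width: 0.2
grip_force: 0.0
```

Emit:
move_arm(commands=[{"tx": 0,"ty": 0,"tz": 0.4,"spin": 0,"fingers": 0},{"tx": 0,"ty": 0,"tz": 0.4,"spin": 0,"fingers": 0},{"tx": 0,"ty": 0,"tz": 0.4,"spin": 0,"fingers": 0},{"tx": 0,"ty": 0,"tz": 0.3,"spin": 0,"fingers": 0},{"tx": 0,"ty": 0,"tz": 0.2,"spin": 0,"fingers": 0},{"tx": 0,"ty": 0,"tz": 0.1,"spin": 0,"fingers": 0},{"tx": 0,"ty": 0,"tz": 0,"spin": 0,"fingers": 0}])

```text
clock: 6.85
position: [652.7, 26.5, 56.2]
tcp_rot: [[-0.778, 0.629, -0.001], [0.629, 0.778, -0.0], [0.0, -0.001, -1.0]]
contact_force: [0.2, -0.6, -0.3]
gripper_width: -0.1
grip_force: 0.0
```

Emit:
move_arm(commands=[{"tx": 0,"ty": 0,"tz": 0.1,"spin": 0,"fingers": 0},{"tx": 0,"ty": 0,"tz": 0.1,"spin": 0,"fingers": 0},{"tx": 0,"ty": 0,"tz": 0,"spin": 0,"fingers": 0}])

```text
clock: 7.15
position: [652.8, 26.4, 55.9]
tcp_rot: [[-0.777, 0.629, -0.001], [0.629, 0.777, 0.0], [0.0, -0.0, -1.0]]
contact_force: [-4.0, 0.3, 11.0]
gripper_width: 0.2
grip_force: 5.8
```

Emit:
move_arm(commands=[{"tx": 0,"ty": 0,"tz": -1.5,"spin": 0,"fingers": 0},{"tx": 0,"ty": 0,"tz": -1.5,"spin": 0,"fingers": 0},{"tx": -2.4,"ty": -2.0,"tz": 0,"spin": 0,"fingers": 0},{"tx": -2.5,"ty": -2.0,"tz": 0,"spin": 0,"fingers": 0},{"tx": -2.5,"ty": -2.1,"tz": 0,"spin": 0,"fingers": 0},{"tx": 0,"ty": 0,"tz": 0,"spin": 0,"fingers": 0},{"tx": 0,"ty": 0,"tz": 0.6,"spin": 0,"fingers": 0},{"tx": 0,"ty": 0,"tz": 0.4,"spin": 0,"fingers": 0}])

```text
clock: 7.95
position: [672.1, -65.3, 74.1]
tcp_rot: [[-0.779, 0.627, -0.0], [0.627, 0.779, 0.001], [0.001, 0.001, -1.0]]
contact_force: [-1.4, 0.7, -0.2]
gripper_width: -0.1
grip_force: 0.0
```

Emit:
move_arm(commands=[{"tx": 0,"ty": 0,"tz": 0.4,"spin": 0,"fingers": 0},{"tx": 0,"ty": 0,"tz": 0.4,"spin": 0,"fingers": 0},{"tx": 0,"ty": 0,"tz": 0.4,"spin": 0,"fingers": 0},{"tx": 0,"ty": 0,"tz": 0.3,"spin": 0,"fingers": 0},{"tx": 0,"ty": 0,"tz": 0.2,"spin": 0,"fingers": 0},{"tx": 0,"ty": 0,"tz": 0.1,"spin": 0,"fingers": 0},{"tx": 0,"ty": 0,"tz": 0,"spin": 0,"fingers": 0}])

```text
clock: 8.65
position: [671.6, -66.5, 56.1]
tcp_rot: [[-0.778, 0.628, -0.001], [0.628, 0.778, 0.001], [0.001, -0.0, -1.0]]
contact_force: [-0.9, 0.9, 3.2]
gripper_width: 0.1
grip_force: 1.0
```

Left is shut. I'll firm up far, then do right.

Emit:
move_arm(commands=[{"tx": 0,"ty": 0,"tz": 0.1,"spin": 0,"fingers": 0},{"tx": 0,"ty": 0,"tz": 0.1,"spin": 0,"fingers": 0},{"tx": 0,"ty": 0,"tz": 0,"spin": 0,"fingers": 0}])

```text
clock: 8.95
position: [671.7, -66.5, 55.9]
tcp_rot: [[-0.778, 0.629, -0.001], [0.629, 0.778, 0.001], [0.002, 0.0, -1.0]]
contact_force: [-4.1, 1.1, 11.5]
gripper_width: -0.0
grip_force: 6.1
```

Emit:
move_arm(commands=[{"tx": 0,"ty": 0,"tz": -1.5,"spin": 0,"fingers": 0},{"tx": 0,"ty": 0,"tz": -1.5,"spin": 0,"fingers": 0},{"tx": 2.5,"ty": -1.9,"tz": 0,"spin": 0,"fingers": 0},{"tx": 2.5,"ty": -2.0,"tz": 0,"spin": 0,"fingers": 0},{"tx": 2.6,"ty": -2.0,"tz": 0,"spin": 0,"fingers": 0},{"tx": 0,"ty": 0,"tz": 0,"spin": 0,"fingers": 0},{"tx": 0,"ty": 0,"tz": 0.6,"spin": 0,"fingers": 0},{"tx": 0,"ty": 0,"tz": 0.4,"spin": 0,"fingers": 0}])

```text
clock: 9.75
position: [578.1, -65.3, 74.6]
tcp_rot: [[-0.778, 0.628, 0.003], [0.628, 0.778, -0.0], [-0.003, 0.002, -1.0]]
contact_force: [0.3, -0.5, 0.1]
gripper_width: -0.1
grip_force: 0.0
```

Emit:
move_arm(commands=[{"tx": 0,"ty": 0,"tz": 0.4,"spin": 0,"fingers": 0},{"tx": 0,"ty": 0,"tz": 0.4,"spin": 0,"fingers": 0},{"tx": 0,"ty": 0,"tz": 0.4,"spin": 0,"fingers": 0},{"tx": 0,"ty": 0,"tz": 0.3,"spin": 0,"fingers": 0},{"tx": 0,"ty": 0,"tz": 0.2,"spin": 0,"fingers": 0},{"tx": 0,"ty": 0,"tz": 0.1,"spin": 0,"fingers": 0},{"tx": 0,"ty": 0,"tz": 0,"spin": 0,"fingers": 0}])

```text
clock: 10.45
position: [576.2, -65.0, 56.2]
tcp_rot: [[-0.778, 0.628, 0.0], [0.628, 0.778, 0.0], [0.0, 0.0, -1.0]]
contact_force: [0.5, 0.3, -0.3]
gripper_width: -0.1
grip_force: 0.0
```

Firm up right, lift straight up, go back above the lid centre, and look.

Emit:
move_arm(commands=[{"tx": 0,"ty": 0,"tz": 0.1,"spin": 0,"fingers": 0},{"tx": 0,"ty": 0,"tz": 0.1,"spin": 0,"fingers": 0},{"tx": 0,"ty": 0,"tz": 0,"spin": 0,"fingers": 0}])

```text
clock: 10.75
position: [576.3, -65.0, 55.9]
tcp_rot: [[-0.778, 0.629, 0.001], [0.629, 0.778, 0.001], [0.0, 0.001, -1.0]]
contact_force: [-2.9, 0.8, 13.1]
gripper_width: -0.1
grip_force: 6.3
```

Emit:
move_arm(commands=[{"tx": 0,"ty": 0,"tz": -2.0,"spin": 0,"fingers": 0},{"tx": 0,"ty": 0,"tz": -4.0,"spin": 0,"fingers": 0},{"tx": 0,"ty": 2.0,"tz": -4.0,"spin": 0,"fingers": 0},{"tx": 0,"ty": 2.0,"tz": -4.0,"spin": 0,"fingers": 0},{"tx": 0,"ty": 2.0,"tz": -3.5,"spin": 0,"fingers": 0},{"tx": 0,"ty": 0,"tz": 0,"spin": 0,"fingers": 0},{"tx": 0,"ty": 0,"tz": 0,"spin": 0,"fingers": 0}])

```text
clock: 11.45
position: [614.1, -17.9, 230.0]
tcp_rot: [[-0.779, 0.627, 0.002], [0.627, 0.779, 0.0], [-0.001, 0.001, -1.0]]
contact_force: [-1.4, -1.1, 0.0]
gripper_width: -0.3
grip_force: 0.0
```

```bash
python3 fit.py w2 | head -6
python3 - <<'E'
import cv2
a=[cv2.resize(cv2.imread(f'pics/{n}.png')[85:245,150:375],(400,284)) for n in('w1','w2')]
from bench import optics
b=[cv2.imread('pics/side0.png'),optics.capture('side')[:,:,::-1]]
b=[cv2.resize(i[160:240,220:330],(400,291)) for i in b]
cv2.imwrite('pics/cmp.png',cv2.vconcat([cv2.hconcat(a),cv2.hconcat(b)]))
E
```

```text
lid_centre [([613.0, -14.8, 54.3], 0.85)]
near_press [([558.8, 26.0, 55.5], 0.9)]
left_press [([653.5, 25.5, 57.0], 0.94)]
far_press [([671.5, -64.1, 57.1], 0.78)]
right_press [([578.4, -63.7, 53.7], 0.75)]
[614.1 -17.9 230. ] [[-0.779, 0.627, 0.002], [0.627, 0.779, 0.0], [-0.001, 0.001, -1.0]]
```

View pics/cmp.png

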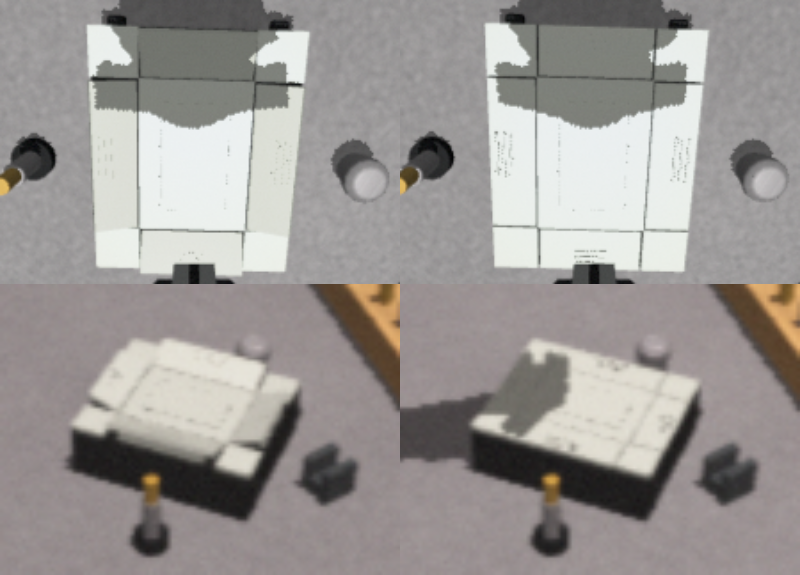

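The before/after pictures show all four sections flush in the right-hand views. The lid is uniformly bright, the case has not moved, and the endmill, collet and vee are where they were. The networks put all four press points at about 56 mm.

```bash
python3 -c "
from bench import order; print(order.sign_off())"
```

```text
the job is handed in; nothing more can be done
None
```

All four rim sections (near, left, far, right) are pressed down, clicked shut and flush; the case and the objects around it look unmoved in the final pictures, and the job was handed in at about 12 s of the 42 s allowed.

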